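# Switch on behind the chip guard with the bent rod

## Task

Switch on the dust extractor: pick up the bent steel rod by its wooden block, reach over the clear guard with it, hook its tip behind the red lever and pull that lever fully over towards the guard. Work the lever with the rod only, never with the gripper or arm, and leave the yellow lever as it is. Then stand the rod back upright on its foot anywhere on the bench and let go of it.

Things in the scene. Friction and masses are not known exactly. Their poses are not given: they have to be found in the camera images.
- reach_rod: Bent rod in a wooden hand block, loose, 0.35 kg, standing. Origin: centre of foot's underside; x towards the rod's bend. Dark foot 110x70x14 mm; pale grip block 90 along x, 34 wide (y), top at z 110. Steel rod, 8 thick, leaves the block at x 45, z 90, runs level to x 235, bends straight down into a black sleeve, 16 diameter, z 53 to 15. Centre of mass 15 ahead of origin.
- rod_tip (a point): Lower end of the black rubber sleeve of the bent rod: 235 mm along x and 15 mm above the origin of reach_rod; axes as reach_rod.
- guard: Clear upright chip guard, fixed, with aluminium posts and feet and a yellow top rail. Origin on the bench under the middle of the panel; x points to the far side, where the two switches stand; y runs along the guard. 266 mm wide along y, top 130 mm above the bench, 14 mm thick; feet 70 mm along x at both ends.
- red_lever_bar (a point): Middle of the red lever's cross bar (40 mm long along guard's y, 16 diameter, 60 from the hinge). Fixed grey switch box 70x66 mm, 56 tall, behind the guard, square with it: its middle is at guard x +75 mm, y +55 or -55 (varies). Hinge over the box's middle, along guard's y, 50 above the bench.
- red_lever (a joint): Angle of the red lever, rad: 0 leans 0.5 rad away from the guard (off), 0.5 upright, 1.0 (its stop) leans 0.5 rad towards the guard (on, fully over). It stays where it is left; moving it takes about 2 N at the bar.
- yellow_lever_bar (a point): Middle of the yellow cross bar of the other, otherwise identical switch, 110 mm beside the red one along the guard.
- yellow_lever (a joint): Angle of the yellow lever, rad; same sense as the red one. To be left alone.
Mind the look-alikes: they are no part of the job. What is shaped like the part that bears yellow_lever_bar but green or orange is not meant.

How it is judged:
By the outcome, as a careful person would: the job done as asked, in the order asked, and still so for the second after the job is handed in, with the robot touching nothing.
It also fails if it takes over 58 s, if anything falls off the work surface, if the arm or the gripper's body presses on something with over 40 N, if the wrist force passes 120 N, or if a joint passes its speed limit or range.

## Robot

A 6-joint arm with a two-finger parallel gripper is mounted at the origin on a cart in front of the work surface, level with it; the furniture and walls round the work are solid. World frame = base frame: x ahead of the robot, y to its left, z up, the work surface at z = 0. Lengths are in m, angles in rad, forces in N, time in s.
With the tool pointing down it reaches from about 0.275 to 0.725 m from the base axis. Payload 5.6 kg.
Tool frame: the origin (TCP) lies between the finger pads; the fingertips stand 17 mm ahead of it and the grasp point (between the pads) lies 2 mm behind it; z points along the fingers, x is the direction in which the jaws open and shut, and the axes are right-handed (so a half turn about z gives the same grasp; the last joint's range is limited). The gripper opens to 85 mm and grips with 20 to 120 N. Pads are 22 mm wide; open, the fingers measure 114 mm over their backs; the gripper's body (76 mm by 85 mm) begins 54 mm behind the grasp point. The pads swing forward as they close: fully open they stand 13 mm farther back than shut.
Start: joints at [1.616, 0.255, 0.108, 0, -1.424, -0.285], TCP at [0.131, 0.534, 0.248] pointing down, gripper open.
Joint ranges: [-2.95, 2.95], [-1.21, 1.97], [-1.09, 1.5], [-2.87, 1.71], [-2.94, -0.07], [-3.05, 3.05]. Speed limits (rad/s): [2.57, 2.57, 3.14, 3.14, 3.14, 3.14].

## Interface

Orientations are given as a unit quaternion [w, x, y, z].
In Python, from bench import manip gives the robot as it stands.
- The arm moves only by the tool play_rows, never from a script. Its argument "motion" is a list of rows, each an object of numbers: "tx", "ty", "tz": the shift along the world's x, y, z in m; "wx", "wy", "wz": the turn, a rotation vector about the world's x, y, z in degrees; "grip": the closure, from 0 (fully open) to 1 (shut). A call has exactly 10 rows; each row shifts and turns the commanded pose from where the row before left it; what a row does not reach is not made up. A row lasts 1/10 s, in which the tool goes at most 50 mm and 8.59 degrees, less where a joint would pass 70% of its speed; a pose out of reach is approached as far as the arm can. A call is refused whole if a number of a shift passes 0.05 or a number of a turn 8.59, either way. A call with a gripper value outside its range is refused whole. The fingers move at their own pace and stop on an object; "squeeze" is the grip in N (left out, the last holds). Time passes only in rows, so rows that do not move let the fingers close, or fill a call up. It gives the time, the measured TCP pose, the force and the opening at its end, in the units of the state.
- manip.sense(): the state, without advancing time (a new reading comes with each control period).
- manip.grab_frame(name): name is "scene" or "top"; returns a dict with "color" (480x640x3 uint8, red, green, blue), "vertical_fov" (degrees; the focal length in pixels is half the picture's height over the tangent of half this angle, whatever the lens; pixels are square), "cx", "cy" (the principal point, pixels), "T" (4x4, takes a point from camera to world coordinates). Camera axes: x right, y up, looking along -z (the intrinsics and any distortion apply to the point x, -y, -z); pixel columns grow to the right and rows downward; lengths in m; the calibration is good to about 2 mm. A picture is of the moment at which its call begins. There is no depth.
- manip.sign_off(): hands the job in, once; it reports no verdict.
The state is a dict: "time": time; "joints": joint angles; "qvel": joint speeds; "tau": joint torques, N m; "eef_pos": TCP position; "ee_rot": TCP orientation; "wrist_force": force on the tool from outside, world axes, zero at the start; "wrist_torque": the same for the moment, N m; "finger_gap": finger opening in m.
Only numpy, scipy, OpenCV 4.12 (cv2) and the standard library are available. Lean on these libraries where they do the work, as an engineer would, in place of code of your own. Each camera call takes 0.05 s, during which the arm holds its last target.

## Working session

There is one attempt and no reset: what is moved stays moved. The work goes in short steps, Python scripts to look and compute and a tool call to move; the robot and the scene stay as the last step left them, time stands still between calls to the robot, and variables do not carry over. Pictures are saved under pics/ and viewed, and the job is handed in when it is done.

Besides the shell and the picture viewer there is one more tool, called after "Call:" as name(argument=value, ...), one argument or row to a line, values as JSON. play_rows: Moves the arm, as the interface text tells. Its arguments: {"type":"object","properties":{"motion":{"type":"array","items":{"type":"object","properties":{"tx":{"type":"number"},"ty":{"type":"number"},"tz":{"type":"number"},"wx":{"type":"number"},"wy":{"type":"number"},"wz":{"type":"number"},"grip":{"type":"number"}}}},"squeeze":{"type":"number"}},"required":["motion"]}

```bash
mkdir -p pics; ls; python3 - <<'E'
from bench import manip
import cv2,pickle
for n in("scene","top"):
    f=manip.grab_frame(n); pickle.dump(f,open(f"{n}0.pkl","wb"))
    cv2.imwrite(f"pics/{n}0.png",f["color"][:,:,::-1])
    print(n,{k:v for k,v in f.items() if k!="color"})
print(manip.sense())
E
```

```text
pics
scene {'vertical_fov': 56.76829921355788, 'cx': 320.09366196839807, 'cy': 244.34071768215978, 'T': array([[ 0.4443942 ,  0.48102891, -0.75572811, -0.13147349],
       [-0.89578889,  0.2468246 , -0.36964831, -0.21156393],
       [ 0.00872077,  0.84124241,  0.54058778,  0.5775359 ],
       [ 0.        ,  0.        ,  0.        ,  1.        ]])}
top {'vertical_fov': 56.24668737742095, 'cx': 318.7437482529862, 'cy': 240.82944033862688, 'T': array([[-0.01072574,  0.98487731, -0.17292089,  0.35511421],
       [-0.99931493, -0.00443184,  0.03674269,  0.14601986],
       [ 0.03542068,  0.17319652,  0.98425014,  1.08746255],
       [ 0.        ,  0.        ,  0.        ,  1.        ]])}
{'time': 0.1, 'joints': array([ 1.61560405e+00,  2.55689392e-01,  1.07149239e-01, -4.18140385e-04,
       -1.42391746e+00, -2.84557406e-01]), 'qvel': array([ 0.00055358, -0.00108859,  0.00355804,  0.0010724 ,  0.00110577,
       -0.0006871 ]), 'tau': array([-3.49991409e-03, -3.87603378e+01,  2.38474685e+01,  5.37800923e+00,
       -3.82866478e-03,  7.61669128e-07]), 'eef_pos': array([0.13047447, 0.53387527, 0.24749206]), 'ee_rot': array([-6.51335954e-04, -6.17446430e-01,  7.86612467e-01, -5.55423132e-04]), 'wrist_force': array([-0.42939173, -0.87754876,  0.30988855]), 'wrist_torque': array([ 0.00036182,  0.02311366, -0.04840079]), 'finger_gap': 0.08534103235198465}
```

View pics/scene0.png

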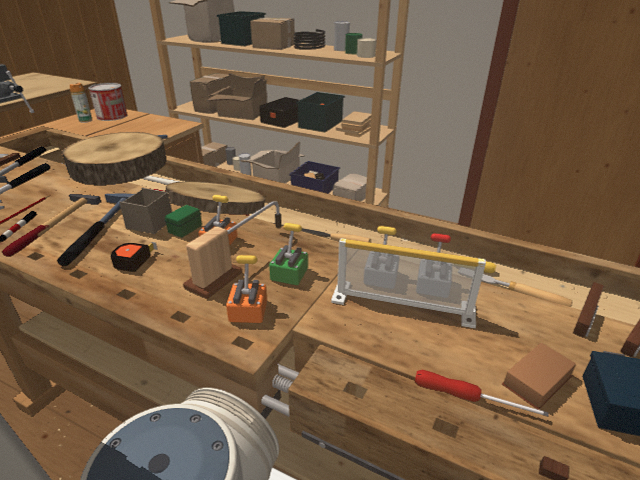

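View pics/top0.png

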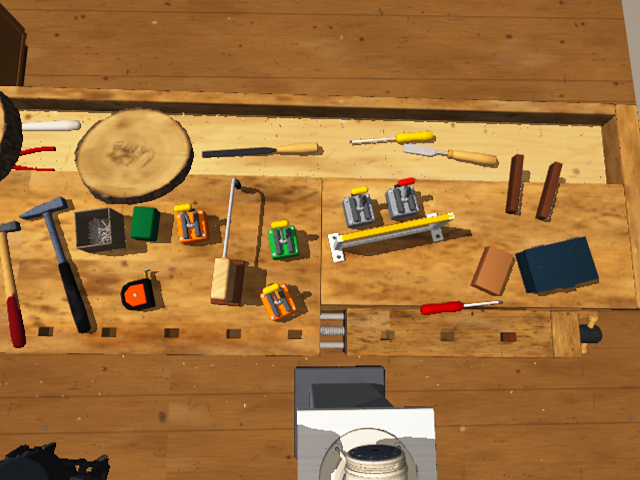

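The scene view shows the rod's block at about (210,258) and its sleeve at (278,215). The guard is at (410,265), with the red lever at (440,240) and the yellow at (386,230). The look-alikes are orange (247,300), orange (218,215) and green (290,262). Next I'll crop in for precise points.

```bash
cat > h.py <<'E'
import numpy as np,pickle,cv2
def K(f):
    F=240/np.tan(np.radians(f["vertical_fov"]/2)); return F
def proj(f,P):
    P=np.atleast_2d(P); T=f["T"]; c=(P-T[:3,3])@T[:3,:3]; F=K(f)
    return np.c_[f["cx"]+F*c[:,0]/-c[:,2], f["cy"]-F*c[:,1]/-c[:,2]]
def ray(f,uv,z):
    T=f["T"];F=K(f); d=T[:3,:3]@np.array([(uv[0]-f["cx"])/F,-(uv[1]-f["cy"])/F,-1])
    o=T[:3,3]; return o+d*(z-o[2])/d[2]
def crop(f,x0,y0,x1,y1,s,name):
    im=f["color"][y0:y1,x0:x1,::-1]; im=cv2.resize(im,None,fx=s,fy=s,interpolation=cv2.INTER_CUBIC)
    for x in range((x0+9)//10*10,x1,10):
        cv2.line(im,((x-x0)*s,0),((x-x0)*s,6 if x%50 else 16),(255,0,255),1)
        if x%20==0: cv2.putText(im,str(x),((x-x0)*s,26),0,.35,(255,0,255),1)
    for y in range((y0+9)//10*10,y1,10):
        cv2.line(im,(0,(y-y0)*s),(6 if y%50 else 16,(y-y0)*s),(255,0,255),1)
        if y%20==0: cv2.putText(im,str(y),(8,(y-y0)*s+4),0,.35,(255,0,255),1)
    cv2.imwrite(name,im)
E
python3 - <<'E'
from h import *
t=pickle.load(open("top0.pkl","rb"));s=pickle.load(open("scene0.pkl","rb"))
crop(t,200,170,320,330,4-0,"pics/t_rod.png")
crop(t,320,170,480,270,5,"pics/t_guard.png")
crop(s,180,190,310,330,4,"pics/s_rod.png")
crop(s,325,220,505,335,4,"pics/s_guard.png")
E
```

```text
(no output)
```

View pics/t_rod.png

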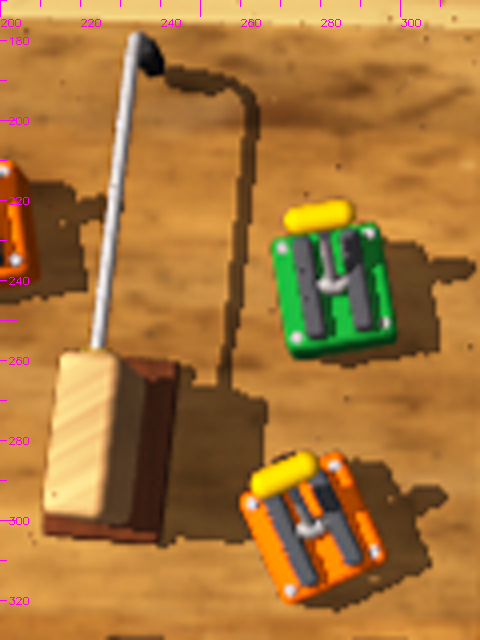

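View pics/t_guard.png

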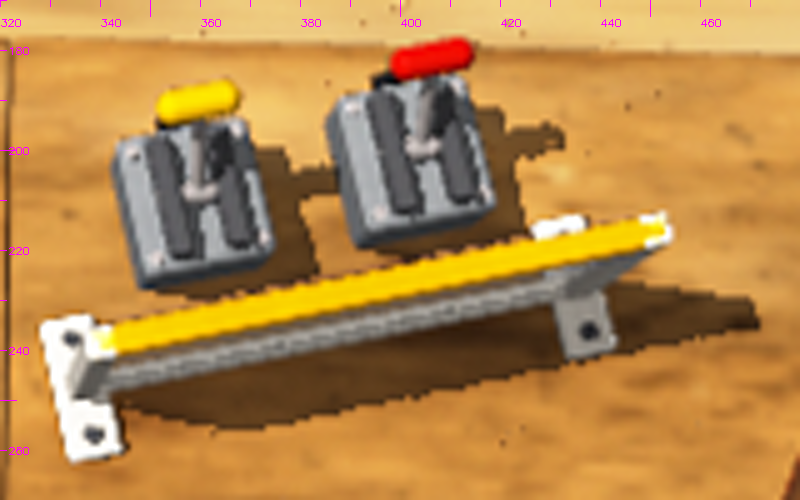

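View pics/s_rod.png

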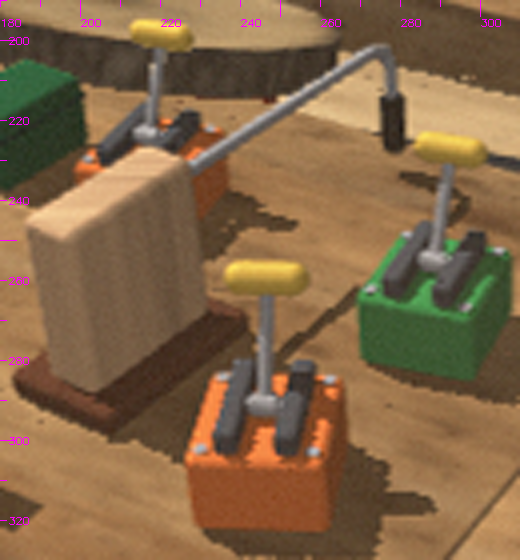

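View pics/s_guard.png

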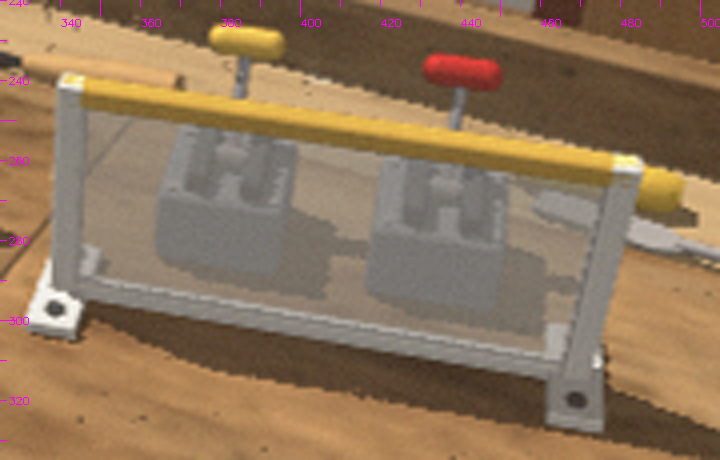

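Choice: the pale block on the dark foot at top (222,280), scene (207,260) is the rod. The red bar is at top (406,182), scene (440,238), on the grey box behind the guard. The yellow to leave alone is at top (360,190). The orange and green ones are the decoys. Now I'll fit the poses.

```bash
cat > fit.py <<'E'
from h import *
from scipy.optimize import least_squares
def tf(p,L):
    c,s=np.cos(p[2]),np.sin(p[2]); L=np.asarray(L,float)
    return np.c_[p[0]+c*L[:,0]-s*L[:,1],p[1]+s*L[:,0]+c*L[:,1],L[:,2]]
def fit(obs,p0):
    # obs: list (frame, local pt, uv)
    def r(p): return np.concatenate([ (proj(f,tf(p,[l]))[0]-uv) for f,l,uv in obs])
    s=least_squares(r,p0,loss='soft_l1'); return s.x,r(s.x).reshape(-1,2)
E
python3 - <<'E'
from fit import *
t=pickle.load(open("top0.pkl","rb"));s=pickle.load(open("scene0.pkl","rb"))
a,b=.045,.017
obs=[(t,(a,b,.11),(215,258)),(t,(a,-b,.11),(230,257.5)),(t,(-a,-b,.11),(225.7,300)),(t,(-a,b,.11),(210.7,298.7)),
(t,(.235,0,.015),(238.5,188)),(t,(.239,0,.094),(233.7,178)),(t,(.055,-.035,.014),(244.5,260.5)),
(s,(-a,b,.11),(187,245.5)),(s,(-a,-b,.11),(195.5,250.5)),(s,(a,-b,.11),(227.5,231)),(s,(a,b,.11),(219,227)),(s,(.235,0,.015),(278.7,227)),(s,(.055,-.035,.014),(242,269.0))]
p,r=fit(obs,[.4,.25,0]); print("rod",p,np.degrees(p[2]));print(r.round(1).tolist())
print("tip",tf(p,[(.235,0,.015)]))
h=.133
print('rough', ray(t,(339,238.6),.13),ray(t,(454,216),.13))
obs=[(t,(.007,h,.13),(338,237)),(t,(-.007,h,.13),(339,241.6)),(t,(.007,-h,.13),(453.6,213.6)),(t,(-.007,-h,.13),(454.4,217.6)),
(t,(.035,h,.008),(328,234.4)),(t,(-.035,h,.008),(333.6,262.4)),(t,(-.035,h-.03,.008),(344.4,260)),
(s,(-.007,h,.13),(340,241)),(s,(-.007,-h,.13),(484,262))]
p,r=fit(obs,[.5,-.1,0]); print("guard",p,np.degrees(p[2]));print(r.round(1).tolist())
# levers
for nm,ut,us in (("red",(406.2,181.6),(440.5,238)),("yel",(359.6,190.4),(386.7,230.5))):
    for y in(.055,-.055):
        q=tf(p,[(.075+.06*np.sin(.5),y,.05+.06*np.cos(.5))]); print(nm,y,q,proj(t,q),proj(s,q),"obs",ut,us)
E
```

```text
rod [ 0.44379302  0.3223922  -0.08772742] -5.026411032219119
[[0.3, -0.1], [1.0, 1.7], [0.6, 0.6], [-0.3, 0.7], [0.2, -0.6], [0.3, -2.2], [0.7, 0.5], [-3.6, -0.9], [0.7, -0.8], [0.4, -1.7], [-3.5, -2.2], [-0.8, 0.1], [-0.0, -1.3]]
tip [[0.67788931 0.30180269 0.015     ]]
rough [0.52804674 0.06620409 0.13      ] [ 0.57774167 -0.18968022  0.13      ]
guard [ 0.55285414 -0.05848609  0.20000783] 11.459604378358433
[[-2.3, -0.8], [-1.9, 0.9], [-0.8, -1.3], [-0.0, 0.7], [1.6, -0.0], [2.2, -0.3], [3.4, -0.4], [-2.5, 0.0], [0.7, 0.9]]
red 0.055 [[0.64362388 0.01603331 0.10265495]] [[359.05375521 190.76781824]] [[385.48979058 230.1852842 ]] obs (406.2, 181.6) (440.5, 238)
red -0.055 [[ 0.66547835 -0.09177385  0.10265495]] [[405.53929663 181.56732556]] [[439.44215295 237.73484725]] obs (406.2, 181.6) (440.5, 238)
yel 0.055 [[0.64362388 0.01603331 0.10265495]] [[359.05375521 190.76781824]] [[385.48979058 230.1852842 ]] obs (359.6, 190.4) (386.7, 230.5)
yel -0.055 [[ 0.66547835 -0.09177385  0.10265495]] [[405.53929663 181.56732556]] [[439.44215295 237.73484725]] obs (359.6, 190.4) (386.7, 230.5)
```

Call:
play_rows(
  motion=[
    {"tx": 0.036, "ty": -0.0236, "wz": 0.97, "grip": 0},
    {"tx": 0.036, "ty": -0.0236, "wz": 0.97, "grip": 0},
    {"tx": 0.036, "ty": -0.0236, "wz": 0.97, "grip": 0},
    {"tx": 0.036, "ty": -0.0236, "wz": 0.97, "grip": 0},
    {"tx": 0.036, "ty": -0.0236, "wz": 0.97, "grip": 0},
    {"tx": 0.036, "ty": -0.0236, "wz": 0.97, "grip": 0},
    {"tx": 0.036, "ty": -0.0236, "wz": 0.97, "grip": 0},
    {"tx": 0.036, "ty": -0.0236, "wz": 0.97, "grip": 0},
    {"tx": 0.036, "ty": -0.0236, "wz": 0.97, "grip": 0},
    {"grip": 0},
  ],
  squeeze=100,
)

```text
validation failed for argument at $.mo...
```

Call:
play_rows(
  motion=[
    {"tx": 0.036, "ty": -0.0236, "tz": 0.0, "wx": 0.0, "wy": 0.0, "wz": 0.97, "grip": 0.0},
    {"tx": 0.036, "ty": -0.0236, "tz": 0.0, "wx": 0.0, "wy": 0.0, "wz": 0.97, "grip": 0.0},
    {"tx": 0.036, "ty": -0.0236, "tz": 0.0, "wx": 0.0, "wy": 0.0, "wz": 0.97, "grip": 0.0},
    {"tx": 0.036, "ty": -0.0236, "tz": 0.0, "wx": 0.0, "wy": 0.0, "wz": 0.97, "grip": 0.0},
    {"tx": 0.036, "ty": -0.0236, "tz": 0.0, "wx": 0.0, "wy": 0.0, "wz": 0.97, "grip": 0.0},
    {"tx": 0.036, "ty": -0.0236, "tz": 0.0, "wx": 0.0, "wy": 0.0, "wz": 0.97, "grip": 0.0},
    {"tx": 0.036, "ty": -0.0236, "tz": 0.0, "wx": 0.0, "wy": 0.0, "wz": 0.97, "grip": 0.0},
    {"tx": 0.036, "ty": -0.0236, "tz": 0.0, "wx": 0.0, "wy": 0.0, "wz": 0.97, "grip": 0.0},
    {"tx": 0.036, "ty": -0.0236, "tz": 0.0, "wx": 0.0, "wy": 0.0, "wz": 0.97, "grip": 0.0},
    {"tx": 0.0, "ty": 0.0, "tz": 0.0, "wx": 0.0, "wy": 0.0, "wz": 0.0, "grip": 0.0},
  ],
  squeeze=100,
)

```text
time: 1.1
eef_pos: [0.4576, 0.3188, 0.2472]
ee_rot: [-0.001, -0.674, 0.739, -0.001]
wrist_force: [-0.7, 0.3, -0.1]
finger_gap: 0.0853
```

```bash
python3 - <<'E'
from bench import manip
from h import *
f=manip.grab_frame("top"); pickle.dump(f,open("top1.pkl","wb")); crop(f,180,160,320,330,4-1,"pics/t1.png")
f=manip.grab_frame("scene"); crop(f,140,130,310,330,3,"pics/s1.png")
s=manip.sense();print(s["time"],s["eef_pos"],s["ee_rot"],s["joints"])
E
```

```text
1.2 [0.45505649 0.3210401  0.24751074] [-7.22167905e-04 -6.74640675e-01  7.38145941e-01  8.48577939e-05] [ 8.95079939e-01  2.70084382e-01  1.26494677e-01 -3.94076811e-04
 -1.42860761e+00  5.85932264e-01]
```

View pics/s1.png

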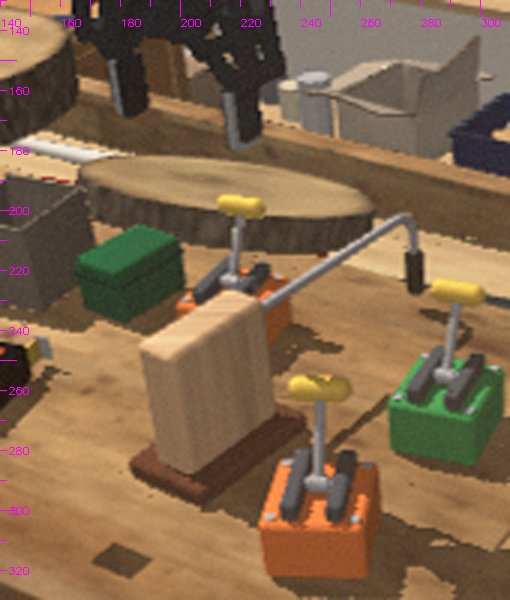

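View pics/t1.png

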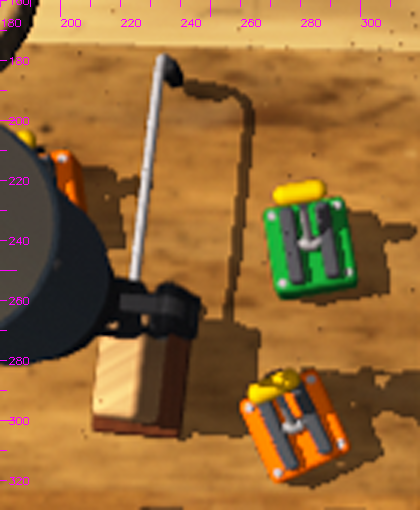

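The gripper hangs above the block (scene 187–235,150), and the rod and decoys haven't moved. Descending and gripping.

Call:
play_rows(
  motion=[
    {"tx": 0.0, "ty": 0.0, "tz": -0.025, "wx": 0.0, "wy": 0.0, "wz": 0.0, "grip": 0.0},
    {"tx": 0.0, "ty": 0.0, "tz": -0.025, "wx": 0.0, "wy": 0.0, "wz": 0.0, "grip": 0.0},
    {"tx": 0.0, "ty": 0.0, "tz": -0.025, "wx": 0.0, "wy": 0.0, "wz": 0.0, "grip": 0.0},
    {"tx": 0.0, "ty": 0.0, "tz": -0.025, "wx": 0.0, "wy": 0.0, "wz": 0.0, "grip": 0.0},
    {"tx": 0.0, "ty": 0.0, "tz": -0.025, "wx": 0.0, "wy": 0.0, "wz": 0.0, "grip": 0.0},
    {"tx": 0.0, "ty": 0.0, "tz": -0.025, "wx": 0.0, "wy": 0.0, "wz": 0.0, "grip": 0.0},
    {"tx": 0.0, "ty": 0.0, "tz": -0.02, "wx": 0.0, "wy": 0.0, "wz": 0.0, "grip": 0.0},
    {"tx": 0.0, "ty": 0.0, "tz": 0.0, "wx": 0.0, "wy": 0.0, "wz": 0.0, "grip": 0.0},
    {"tx": 0.0, "ty": 0.0, "tz": 0.0, "wx": 0.0, "wy": 0.0, "wz": 0.0, "grip": 0.5},
    {"tx": 0.0, "ty": 0.0, "tz": 0.0, "wx": 0.0, "wy": 0.0, "wz": 0.0, "grip": 1.0},
  ],
  squeeze=100,
)

```text
time: 2.2
eef_pos: [0.455, 0.3229, 0.0798]
ee_rot: [0.001, -0.676, 0.737, 0.0]
wrist_force: [1.0, -0.2, 0.2]
finger_gap: 0.0591
```

Call:
play_rows(
  motion=[
    {"tx": 0.0, "ty": 0.0, "tz": 0.0, "wx": 0.0, "wy": 0.0, "wz": 0.0, "grip": 1.0},
    {"tx": 0.0, "ty": 0.0, "tz": 0.0, "wx": 0.0, "wy": 0.0, "wz": 0.0, "grip": 1.0},
    {"tx": 0.0, "ty": 0.0, "tz": 0.0, "wx": 0.0, "wy": 0.0, "wz": 0.0, "grip": 1.0},
    {"tx": 0.0, "ty": 0.0, "tz": 0.0, "wx": 0.0, "wy": 0.0, "wz": 0.0, "grip": 1.0},
    {"tx": 0.0, "ty": 0.0, "tz": 0.0, "wx": 0.0, "wy": 0.0, "wz": 0.0, "grip": 1.0},
    {"tx": 0.0, "ty": 0.0, "tz": 0.0, "wx": 0.0, "wy": 0.0, "wz": 0.0, "grip": 1.0},
    {"tx": 0.0, "ty": 0.0, "tz": 0.0, "wx": 0.0, "wy": 0.0, "wz": 0.0, "grip": 1.0},
    {"tx": 0.0, "ty": 0.0, "tz": 0.0, "wx": 0.0, "wy": 0.0, "wz": 0.0, "grip": 1.0},
    {"tx": 0.0, "ty": 0.0, "tz": 0.0, "wx": 0.0, "wy": 0.0, "wz": 0.0, "grip": 1.0},
    {"tx": 0.0, "ty": 0.0, "tz": 0.0, "wx": 0.0, "wy": 0.0, "wz": 0.0, "grip": 1.0},
  ],
  squeeze=100,
)

```text
time: 3.2
eef_pos: [0.4552, 0.3226, 0.0796]
ee_rot: [0.001, -0.676, 0.737, 0.0]
wrist_force: [-1.5, 1.7, 6.3]
finger_gap: 0.0328
```

Call:
play_rows(
  motion=[
    {"tx": 0.0, "ty": 0.0, "tz": 0.02, "wx": 0.0, "wy": 0.0, "wz": 0.0, "grip": 1.0},
    {"tx": 0.0, "ty": 0.0, "tz": 0.035, "wx": 0.0, "wy": 0.0, "wz": 0.0, "grip": 1.0},
    {"tx": 0.0, "ty": 0.0, "tz": 0.035, "wx": 0.0, "wy": 0.0, "wz": 0.0, "grip": 1.0},
    {"tx": 0.0, "ty": 0.0, "tz": 0.035, "wx": 0.0, "wy": 0.0, "wz": 0.0, "grip": 1.0},
    {"tx": 0.0, "ty": 0.0, "tz": 0.035, "wx": 0.0, "wy": 0.0, "wz": 0.0, "grip": 1.0},
    {"tx": 0.0, "ty": -0.02, "tz": 0.0, "wx": 0.0, "wy": 0.0, "wz": 0.0, "grip": 1.0},
    {"tx": 0.0, "ty": -0.03, "tz": 0.0, "wx": 0.0, "wy": 0.0, "wz": 0.0, "grip": 1.0},
    {"tx": 0.0, "ty": -0.03, "tz": 0.0, "wx": 0.0, "wy": 0.0, "wz": 0.0, "grip": 1.0},
    {"tx": 0.0, "ty": -0.02, "tz": 0.0, "wx": 0.0, "wy": 0.0, "wz": 0.0, "grip": 1.0},
    {"tx": 0.0, "ty": 0.0, "tz": 0.0, "wx": 0.0, "wy": 0.0, "wz": 0.0, "grip": 1.0},
  ],
  squeeze=100,
)

```text
time: 4.2
eef_pos: [0.4541, 0.2195, 0.2379]
ee_rot: [-0.001, -0.675, 0.738, 0.0]
wrist_force: [0.3, 0.2, -3.3]
finger_gap: 0.0329
```

```bash
python3 - <<'E'
from bench import manip
from h import *
f=manip.grab_frame("top"); pickle.dump(f,open("top2.pkl","wb")); crop(f,180,110,340,310,3,"pics/t2.png")
f=manip.grab_frame("scene");pickle.dump(f,open("scene2.pkl","wb")); crop(f,160,100,340,270,4,"pics/s2.png")
s=manip.sense();print(s["time"],s["eef_pos"],s["ee_rot"],s["wrist_force"],s["wrist_torque"],s["finger_gap"])
E
```

```text
4.3 [0.45442586 0.22152946 0.23789349] [-2.88464112e-04 -6.75140634e-01  7.37688927e-01  2.98069697e-04] [ 0.38585328  0.37965149 -4.29250837] [0.06337586 0.07518366 0.00375228] 0.03333876888798256
```

View pics/s2.png

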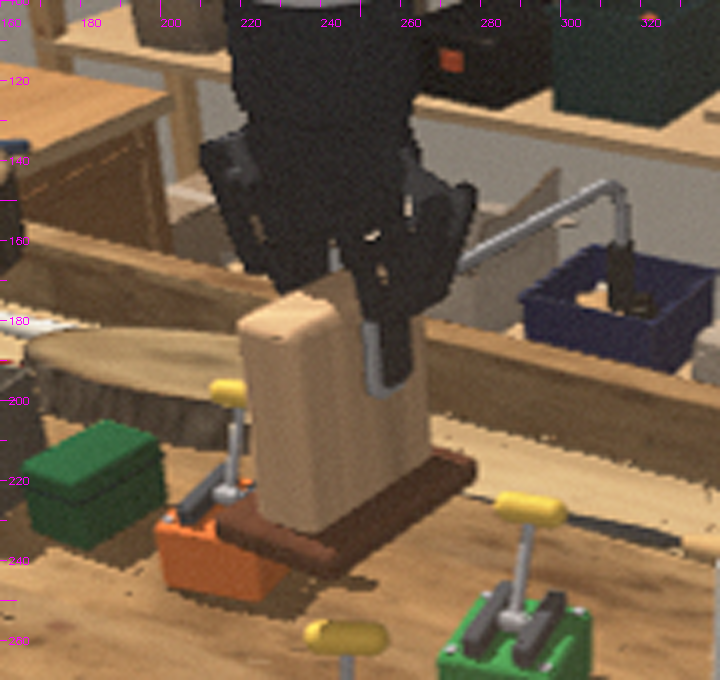

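View pics/t2.png

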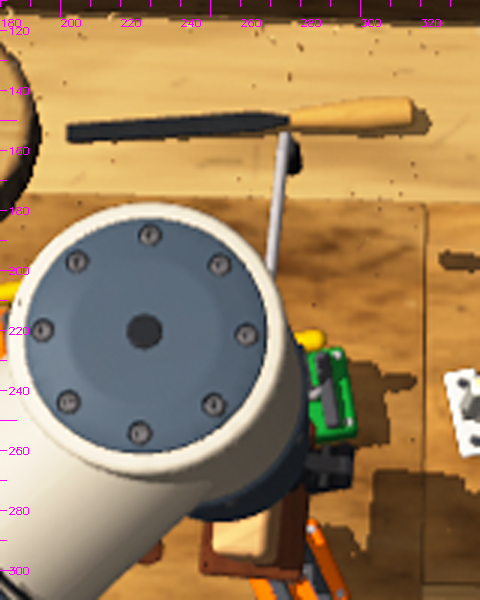

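```bash
python3 - <<'E'
from fit import *
t=pickle.load(open("top2.pkl","rb"));s=pickle.load(open("scene2.pkl","rb"))
p=np.array([.4430,.2215,-.088]);L=.158
for l in [(.235,0,.015),(.235,0,.053),(.239,0,.094),(-.045,-.017,.11),(-.045,.017,.11),(.055,-.035,.0)]:
    q=tf(p,[np.array(l)+[0,0,L]]); print(l,proj(s,q).round(1),proj(t,q).round(1))
# fit incl. height and pitch
def T6(x,l):
    R=cv2.Rodrigues(np.array([0,0,x[3]]))[0]@cv2.Rodrigues(np.array([0,x[4],0.]))[0]@cv2.Rodrigues(np.array([x[5],0.,0]))[0]
    return x[:3]+R@np.array(l)
obs=[(s,(.235,0,.015),(315.5,177.3)),(s,(.235,0,.053),(315.5,160.5)),(s,(-.045,-.017,.11),(228.5,187)),(s,(-.045,.017,.11),(220,181.5)),(s,(.055,-.035,.007),(278.5,218)),(s,(-.055,-.035,.0),(244.5,244)),(s,(-.055,.035,.007),(215,229)),
(t,(.239,0,.094),(275.7,154.3)),(t,(.235,0,.015),(278,167)),(t,(-.045,-.017,.11),(269,298)),(t,(-.045,.017,.11),(250.5,296))]
r=lambda x:np.concatenate([proj(f,T6(x,l))[0]-uv for f,l,uv in obs])
o=least_squares(r,[.443,.2215,.158,-.088,0,0],loss='soft_l1');print(o.x.round(4),r(o.x).reshape(-1,2).round(1).tolist())
print("tip",T6(o.x,(.235,0,.015)))
E
```

```text
(0.235, 0, 0.015) [[313.9 176.3]] [[276.1 166.2]]
(0.235, 0, 0.053) [[313.9 160.1]] [[275.  159.9]]
(0.239, 0, 0.094) [[315.  141.3]] [[273.9 150.6]]
(-0.045, -0.017, 0.11) [[231.3 184.4]] [[267.9 296.9]]
(-0.045, 0.017, 0.11) [[215.6 179.7]] [[249.1 295.4]]
(0.055, -0.035, 0.0) [[279.2 220.5]] [[285.1 252.2]]
[ 0.4418  0.2171  0.1571 -0.09   -0.0038 -0.0157] [[0.0, -0.4], [-0.2, 0.2], [3.6, -1.4], [-3.6, -0.4], [2.2, 0.2], [-1.1, 4.5], [-2.4, 5.2], [-0.1, -3.0], [0.2, -0.2], [0.3, -0.3], [0.1, 0.2]]
tip [0.67584178 0.19623875 0.17295633]
```

The scene view shows the rod firmly held and level, with its sleeve tip at scene (315,177), within 2 px of the prediction. Carrying it over the guard.

Call:
play_rows(
  motion=[
    {"tx": 0.002, "ty": -0.02, "tz": 0.0, "wx": 0.0, "wy": 0.0, "wz": 1.66, "grip": 1.0},
    {"tx": 0.002, "ty": -0.04, "tz": 0.0, "wx": 0.0, "wy": 0.0, "wz": 1.66, "grip": 1.0},
    {"tx": 0.002, "ty": -0.04, "tz": 0.0, "wx": 0.0, "wy": 0.0, "wz": 1.66, "grip": 1.0},
    {"tx": 0.002, "ty": -0.04, "tz": 0.0, "wx": 0.0, "wy": 0.0, "wz": 1.66, "grip": 1.0},
    {"tx": 0.002, "ty": -0.04, "tz": 0.0, "wx": 0.0, "wy": 0.0, "wz": 1.66, "grip": 1.0},
    {"tx": 0.002, "ty": -0.04, "tz": 0.0, "wx": 0.0, "wy": 0.0, "wz": 1.66, "grip": 1.0},
    {"tx": 0.002, "ty": -0.04, "tz": 0.0, "wx": 0.0, "wy": 0.0, "wz": 1.66, "grip": 1.0},
    {"tx": 0.002, "ty": -0.04, "tz": 0.0, "wx": 0.0, "wy": 0.0, "wz": 1.66, "grip": 1.0},
    {"tx": 0.002, "ty": -0.035, "tz": 0.0, "wx": 0.0, "wy": 0.0, "wz": 1.66, "grip": 1.0},
    {"tx": 0.001, "ty": -0.015, "tz": 0.0, "wx": 0.0, "wy": 0.0, "wz": 1.66, "grip": 1.0},
  ],
)

```text
time: 5.3
eef_pos: [0.4738, -0.1301, 0.2378]
ee_rot: [0.0, 0.775, -0.632, -0.0]
wrist_force: [0.4, 0.6, -4.0]
finger_gap: 0.033
```

```bash
python3 - <<'E'
from bench import manip
from h import *
f=manip.grab_frame("scene");pickle.dump(f,open("scene3.pkl","wb")); crop(f,320,130,520,330,4,"pics/s3.png")
f=manip.grab_frame("top"); pickle.dump(f,open("top3.pkl","wb")); crop(f,320,120,480,270,5,"pics/t3.png")
s=manip.sense();print(s["time"],s["eef_pos"],s["ee_rot"],s["wrist_force"],s["wrist_torque"],s["finger_gap"])
E
```

```text
5.4 [ 0.47382753 -0.12935784  0.23758936] [ 4.76221272e-04  7.74347650e-01 -6.32760037e-01 -4.76296467e-04] [-0.14738066 -0.17701349 -4.55306656] [ 0.08641084  0.10401526 -0.02301605] 0.03301605583501919
```

View pics/s3.png

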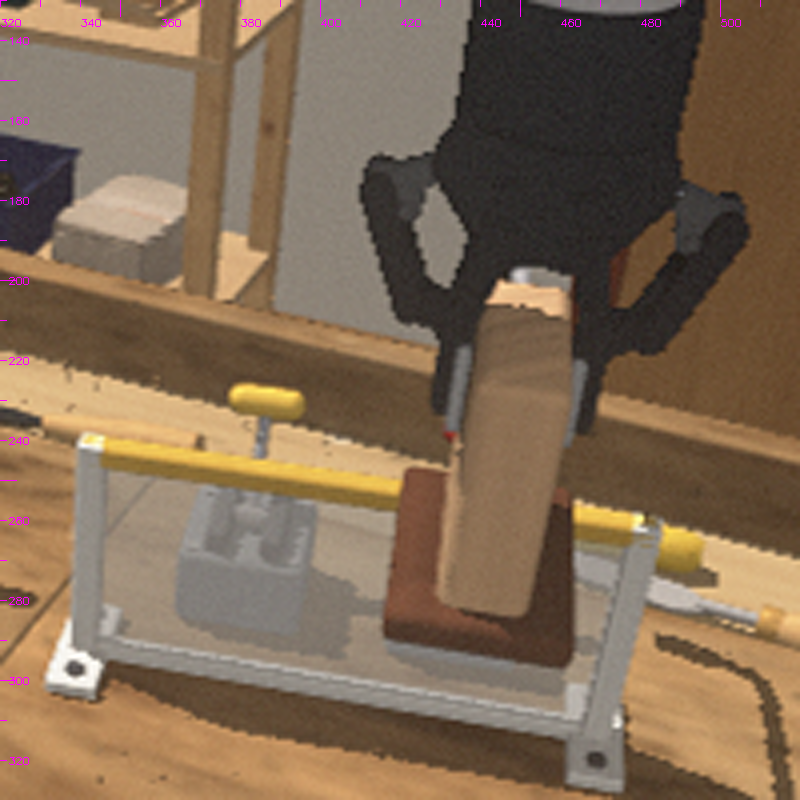

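View pics/t3.png

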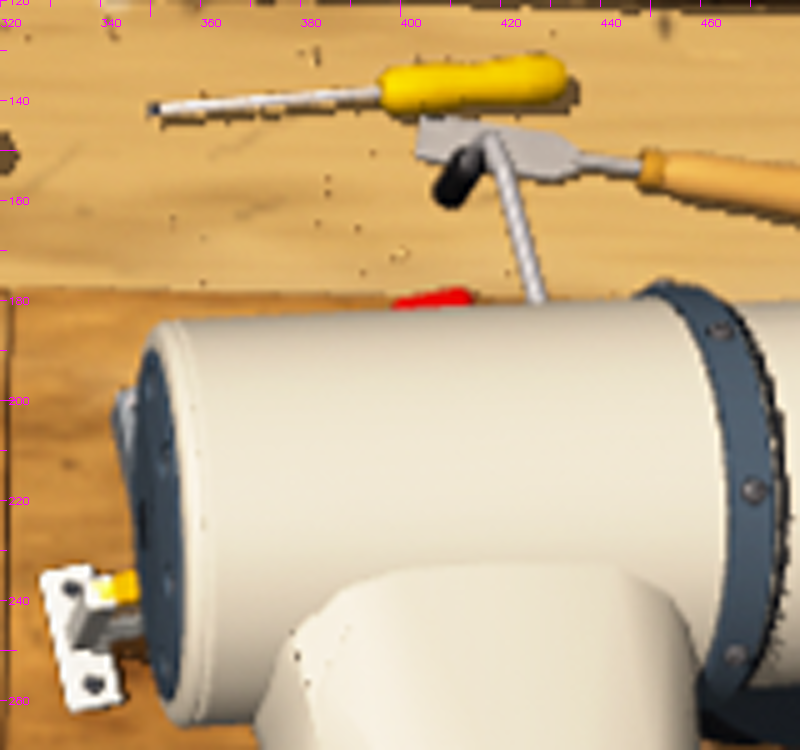

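```bash
python3 - <<'E'
from h import *
t=pickle.load(open("top3.pkl","rb"));t0=pickle.load(open("top0.pkl","rb"))
tip=ray(t,(409.8,158.8),.172);print("tip",tip)
bar=ray(t0,(406.2,181.6),.1027);print("bar",bar)
c,s=np.cos(.2),np.sin(.2);d=tip-bar;print("in guard axes",c*d[0]+s*d[1],-s*d[0]+c*d[1])
E
```

```text
tip [ 0.69466068 -0.08656043  0.172     ]
bar [ 0.66538678 -0.09328945  0.1027    ]
in guard axes 0.03002722056730988 0.0007790584557843851
```

Call:
play_rows(
  motion=[
    {"tx": 0.0, "ty": 0.0, "tz": -0.018, "wx": 0.0, "wy": 0.0, "wz": 0.0, "grip": 1.0},
    {"tx": 0.0, "ty": 0.0, "tz": -0.018, "wx": 0.0, "wy": 0.0, "wz": 0.0, "grip": 1.0},
    {"tx": 0.0, "ty": 0.0, "tz": -0.018, "wx": 0.0, "wy": 0.0, "wz": 0.0, "grip": 1.0},
    {"tx": 0.0, "ty": 0.0, "tz": -0.018, "wx": 0.0, "wy": 0.0, "wz": 0.0, "grip": 1.0},
    {"tx": 0.0, "ty": 0.0, "tz": -0.016, "wx": 0.0, "wy": 0.0, "wz": 0.0, "grip": 1.0},
    {"tx": 0.0, "ty": 0.0, "tz": 0.0, "wx": 0.0, "wy": 0.0, "wz": 0.0, "grip": 1.0},
    {"tx": -0.0049, "ty": -0.001, "tz": 0.0, "wx": 0.0, "wy": 0.0, "wz": 0.0, "grip": 1.0},
    {"tx": -0.0049, "ty": -0.001, "tz": 0.0, "wx": 0.0, "wy": 0.0, "wz": 0.0, "grip": 1.0},
    {"tx": -0.0049, "ty": -0.001, "tz": 0.0, "wx": 0.0, "wy": 0.0, "wz": 0.0, "grip": 1.0},
    {"tx": -0.0049, "ty": -0.001, "tz": 0.0, "wx": 0.0, "wy": 0.0, "wz": 0.0, "grip": 1.0},
  ],
)

```text
time: 6.4
eef_pos: [0.4551, -0.1321, 0.1515]
ee_rot: [-0.001, 0.775, -0.632, 0.002]
wrist_force: [2.7, 0.9, -1.8]
finger_gap: 0.0334
```

```bash
python3 - <<'E'
from bench import manip
from h import *
f=manip.grab_frame("scene");pickle.dump(f,open("scene4.pkl","wb")); crop(f,320,130,520,330,4,"pics/s4.png")
f=manip.grab_frame("top"); pickle.dump(f,open("top4.pkl","wb")); crop(f,320,120,480,270,5,"pics/t4.png")
s=manip.sense();print(s["time"],s["eef_pos"],s["ee_rot"],s["wrist_force"],s["wrist_torque"],s["finger_gap"])
E
```

```text
6.5 [ 0.45460237 -0.13226364  0.15145608] [-0.00109787  0.77484071 -0.63215409  0.00137396] [ 2.62323577 -0.26116934 -3.5172276 ] [ 0.12478114 -0.87291237 -0.03695189] 0.03267094869415869
```

View pics/s4.png

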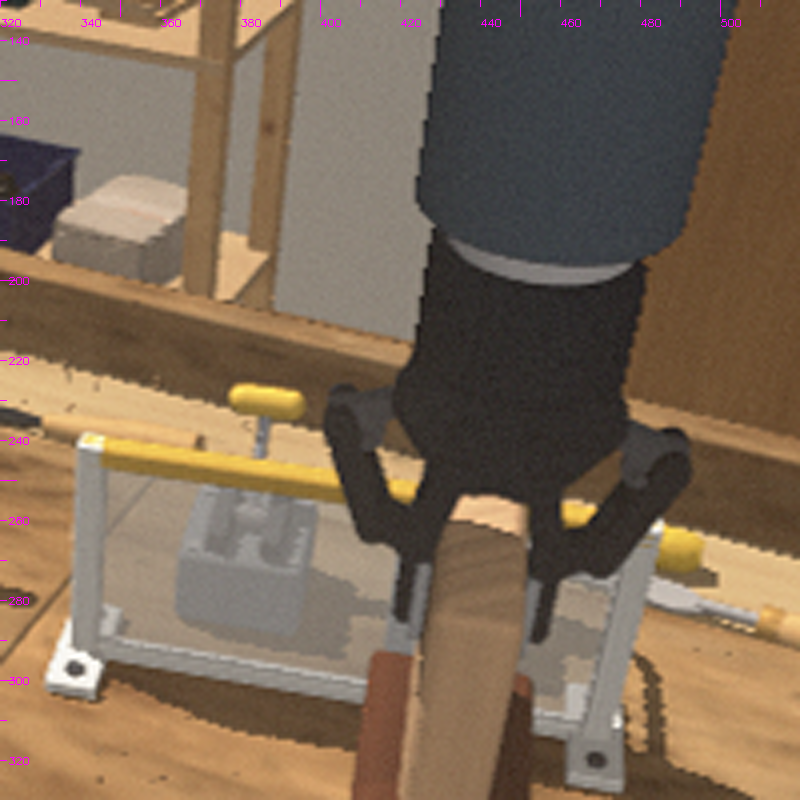

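View pics/t4.png

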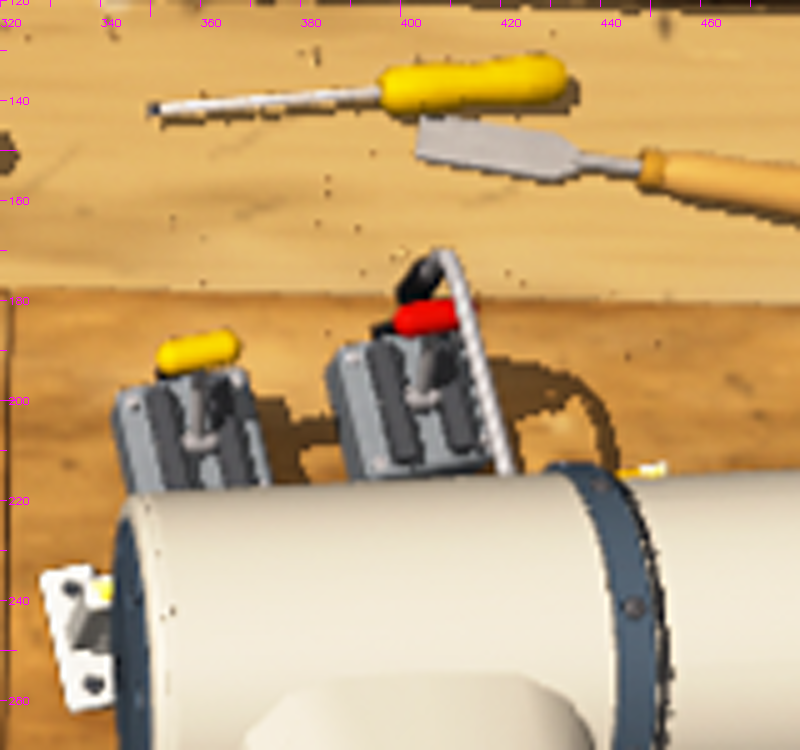

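```bash
python3 - <<'E'
from h import *
t=pickle.load(open("top4.pkl","rb"))
b=np.array([.6753,-.0895,0])
for z in(.087,.103,.125,.162): print(z,(proj(t,b+[0,0,z])[0]-[320,120])*5)
# observed sleeve top (approx crop 435,262 ; bend 447,252)
for uv,z in(((435,262),.125),((412,292),.1),((450,255),.162)): print(ray(t,(uv[0]/5+320,uv[1]/5+120),z))
print("bar now",ray(t,(428/5+320,317/5+120),.104))
E
```

```text
0.087 [414.3746666  297.76373354]
0.103 [422.01947118 287.06970367]
0.125 [432.91982507 271.82160821]
0.162 [452.34421649 244.64955696]
[ 0.67991686 -0.09065253  0.125     ]
[ 0.67390437 -0.08545619  0.1       ]
[ 0.67060688 -0.0882567   0.162     ]
bar now [ 0.66068684 -0.09139499  0.104     ]
```

The sleeve (crop 410,292) sits behind the red bar and the lever has started to move. The yellow lever is unchanged. Continuing the pull.

Call:
play_rows(
  motion=[
    {"tx": -0.0049, "ty": -0.0012, "tz": 0.0, "wx": 0.0, "wy": 0.0, "wz": 0.0, "grip": 1.0},
    {"tx": -0.0049, "ty": -0.0012, "tz": 0.0, "wx": 0.0, "wy": 0.0, "wz": 0.0, "grip": 1.0},
    {"tx": -0.0049, "ty": -0.0012, "tz": 0.0, "wx": 0.0, "wy": 0.0, "wz": 0.0, "grip": 1.0},
    {"tx": -0.0049, "ty": -0.0012, "tz": 0.0, "wx": 0.0, "wy": 0.0, "wz": 0.0, "grip": 1.0},
    {"tx": -0.0049, "ty": -0.0012, "tz": 0.0, "wx": 0.0, "wy": 0.0, "wz": 0.0, "grip": 1.0},
    {"tx": -0.0049, "ty": -0.0012, "tz": 0.0, "wx": 0.0, "wy": 0.0, "wz": 0.0, "grip": 1.0},
    {"tx": -0.0049, "ty": -0.0012, "tz": 0.0, "wx": 0.0, "wy": 0.0, "wz": 0.0, "grip": 1.0},
    {"tx": -0.0049, "ty": -0.0012, "tz": 0.0, "wx": 0.0, "wy": 0.0, "wz": 0.0, "grip": 1.0},
    {"tx": 0.0, "ty": 0.0, "tz": 0.0, "wx": 0.0, "wy": 0.0, "wz": 0.0, "grip": 1.0},
    {"tx": 0.0, "ty": 0.0, "tz": 0.0, "wx": 0.0, "wy": 0.0, "wz": 0.0, "grip": 1.0},
  ],
)

```text
time: 7.5
eef_pos: [0.4142, -0.1419, 0.1501]
ee_rot: [0.0, 0.775, -0.632, -0.0]
wrist_force: [1.0, 0.5, -2.9]
finger_gap: 0.0329
```

```bash
python3 - <<'E'
from bench import manip
from h import *
f=manip.grab_frame("top"); pickle.dump(f,open("top5.pkl","wb")); crop(f,320,120,480,270,5,"pics/t5.png")
s=manip.sense();print(s["time"],s["eef_pos"],s["ee_rot"],s["wrist_force"],s["wrist_torque"],s["finger_gap"])
E
```

```text
7.55 [ 0.41427266 -0.14185802  0.1501131 ] [ 4.95277004e-04  7.74853561e-01 -6.32140425e-01 -4.43306743e-04] [ 0.79357995  0.44796697 -3.15645138] [ 0.14369716 -0.23146364  0.09803081] 0.03310256855028643
```

View pics/t5.png

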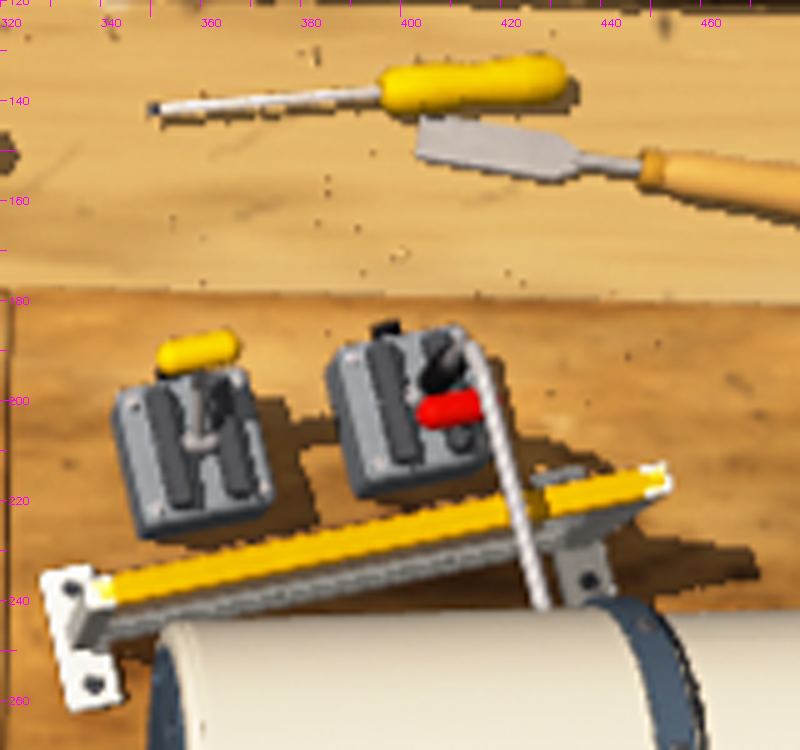

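Call:
play_rows(
  motion=[
    {"tx": -0.0039, "ty": -0.0008, "tz": 0.0, "wx": 0.0, "wy": 0.0, "wz": 0.0, "grip": 1.0},
    {"tx": -0.0039, "ty": -0.0008, "tz": 0.0, "wx": 0.0, "wy": 0.0, "wz": 0.0, "grip": 1.0},
    {"tx": -0.0039, "ty": -0.0008, "tz": 0.0, "wx": 0.0, "wy": 0.0, "wz": 0.0, "grip": 1.0},
    {"tx": -0.002, "ty": -0.0004, "tz": 0.0, "wx": 0.0, "wy": 0.0, "wz": 0.0, "grip": 1.0},
    {"tx": 0.0, "ty": 0.0, "tz": 0.0, "wx": 0.0, "wy": 0.0, "wz": 0.0, "grip": 1.0},
    {"tx": 0.0, "ty": 0.0, "tz": 0.0, "wx": 0.0, "wy": 0.0, "wz": 0.0, "grip": 1.0},
    {"tx": 0.0, "ty": 0.0, "tz": 0.0, "wx": 0.0, "wy": 0.0, "wz": 0.0, "grip": 1.0},
    {"tx": 0.0, "ty": 0.0, "tz": 0.0, "wx": 0.0, "wy": 0.0, "wz": 0.0, "grip": 1.0},
    {"tx": 0.0, "ty": 0.0, "tz": 0.0, "wx": 0.0, "wy": 0.0, "wz": 0.0, "grip": 1.0},
    {"tx": 0.0, "ty": 0.0, "tz": 0.0, "wx": 0.0, "wy": 0.0, "wz": 0.0, "grip": 1.0},
  ],
)

```text
time: 8.55
eef_pos: [0.4036, -0.1441, 0.1517]
ee_rot: [-0.002, 0.775, -0.632, 0.002]
wrist_force: [5.0, 3.8, -1.2]
finger_gap: 0.033
```

```bash
python3 - <<'E'
from bench import manip
from h import *
f=manip.grab_frame("top"); pickle.dump(f,open("top6.pkl","wb")); crop(f,320,120,480,270,5,"pics/t6.png")
s=manip.sense();print(s["time"],s["eef_pos"],s["ee_rot"],s["wrist_force"],s["wrist_torque"],s["finger_gap"])
from fit import tf
g=np.array([.5529,-.0595,.2])
for a in(.8,.9,1.0): print(a,(proj(f,tf(g,[(.075-.06*np.sin(a-.5),-.055,.05+.06*np.cos(a-.5))]))[0]-[320,120])*5)
E
```

```text
8.6 [ 0.40358416 -0.14411081  0.15168847] [-0.00231799  0.77525873 -0.63163479  0.00245323] [ 5.4331414   2.90019692 -1.98546315] [ 1.41916447 -2.53338828  0.51961125] 0.03304287769435524
0.8 [456.84027266 401.17347517]
0.9 [458.76676754 414.12850874]
1.0 [460.27343939 426.87169545]
```

View pics/t6.png

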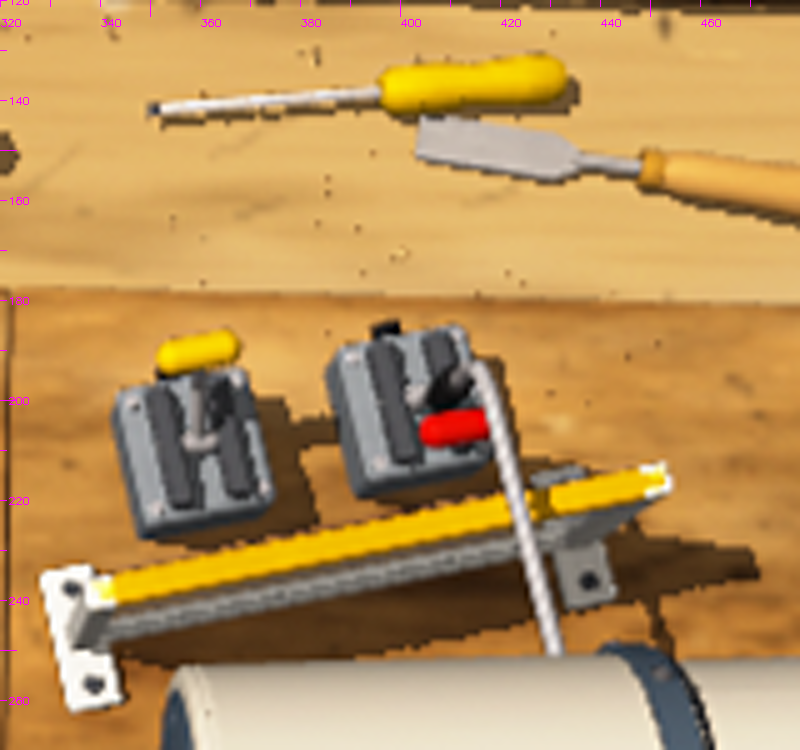

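The red bar is now at crop (457,427), matching the predicted pixel for angle 1.0. The force has jumped to about 6 N, which suggests the stop. A small extra pull will confirm it.

Call:
play_rows(
  motion=[
    {"tx": -0.002, "ty": -0.0004, "tz": 0.0, "wx": 0.0, "wy": 0.0, "wz": 0.0, "grip": 1.0},
    {"tx": -0.002, "ty": -0.0004, "tz": 0.0, "wx": 0.0, "wy": 0.0, "wz": 0.0, "grip": 1.0},
    {"tx": 0.0, "ty": 0.0, "tz": 0.0, "wx": 0.0, "wy": 0.0, "wz": 0.0, "grip": 1.0},
    {"tx": 0.0, "ty": 0.0, "tz": 0.0, "wx": 0.0, "wy": 0.0, "wz": 0.0, "grip": 1.0},
    {"tx": 0.0, "ty": 0.0, "tz": 0.0, "wx": 0.0, "wy": 0.0, "wz": 0.0, "grip": 1.0},
    {"tx": 0.0, "ty": 0.0, "tz": 0.0, "wx": 0.0, "wy": 0.0, "wz": 0.0, "grip": 1.0},
    {"tx": 0.0, "ty": 0.0, "tz": 0.0, "wx": 0.0, "wy": 0.0, "wz": 0.0, "grip": 1.0},
    {"tx": 0.0, "ty": 0.0, "tz": 0.0, "wx": 0.0, "wy": 0.0, "wz": 0.0, "grip": 1.0},
    {"tx": 0.0, "ty": 0.0, "tz": 0.0, "wx": 0.0, "wy": 0.0, "wz": 0.0, "grip": 1.0},
    {"tx": 0.0, "ty": 0.0, "tz": 0.0, "wx": 0.0, "wy": 0.0, "wz": 0.0, "grip": 1.0},
  ],
)

```text
time: 9.6
eef_pos: [0.4023, -0.1443, 0.1523]
ee_rot: [-0.004, 0.775, -0.631, 0.004]
wrist_force: [13.6, 5.8, -4.4]
finger_gap: 0.033
```

```bash
python3 - <<'E'
from bench import manip
from h import *
f=manip.grab_frame("top"); pickle.dump(f,open("top7.pkl","wb")); crop(f,320,120,480,270,5,"pics/t7.png")
s=manip.sense();print(s["time"],s["eef_pos"],s["ee_rot"],s["wrist_force"],s["wrist_torque"],s["finger_gap"])
E
```

```text
9.65 [ 0.40233846 -0.14432163  0.15226605] [-0.00445218  0.77541077 -0.63142569  0.00446289] [13.17514971  5.29058403 -4.97164864] [ 2.04300203 -4.95039084  0.55604966] 0.03333478062422429
```

View pics/t7.png

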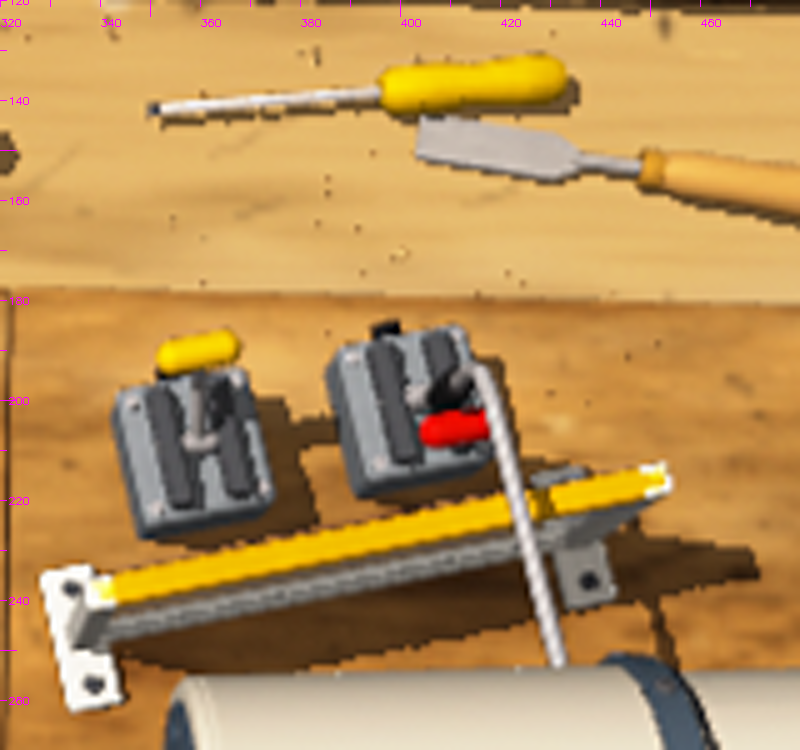

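The force rose to 14 N and the bar stayed put, so it is at its stop. Backing off, then lifting.

Call:
play_rows(
  motion=[
    {"tx": 0.005, "ty": 0.001, "tz": 0.0, "wx": 0.0, "wy": 0.0, "wz": 0.0, "grip": 1.0},
    {"tx": 0.005, "ty": 0.001, "tz": 0.0, "wx": 0.0, "wy": 0.0, "wz": 0.0, "grip": 1.0},
    {"tx": 0.005, "ty": 0.001, "tz": 0.0, "wx": 0.0, "wy": 0.0, "wz": 0.0, "grip": 1.0},
    {"tx": 0.004, "ty": 0.001, "tz": 0.0, "wx": 0.0, "wy": 0.0, "wz": 0.0, "grip": 1.0},
    {"tx": 0.0, "ty": 0.0, "tz": 0.0, "wx": 0.0, "wy": 0.0, "wz": 0.0, "grip": 1.0},
    {"tx": 0.0, "ty": 0.0, "tz": 0.02, "wx": 0.0, "wy": 0.0, "wz": 0.0, "grip": 1.0},
    {"tx": 0.0, "ty": 0.0, "tz": 0.02, "wx": 0.0, "wy": 0.0, "wz": 0.0, "grip": 1.0},
    {"tx": 0.0, "ty": 0.0, "tz": 0.02, "wx": 0.0, "wy": 0.0, "wz": 0.0, "grip": 1.0},
    {"tx": 0.0, "ty": 0.0, "tz": 0.02, "wx": 0.0, "wy": 0.0, "wz": 0.0, "grip": 1.0},
    {"tx": 0.0, "ty": 0.0, "tz": 0.02, "wx": 0.0, "wy": 0.0, "wz": 0.0, "grip": 1.0},
  ],
)

```text
time: 10.65
eef_pos: [0.4152, -0.1415, 0.2506]
ee_rot: [0.001, 0.775, -0.632, -0.001]
wrist_force: [0.3, -1.0, -4.3]
finger_gap: 0.0328
```

```bash
python3 - <<'E'
from bench import manip
from h import *
f=manip.grab_frame("top"); pickle.dump(f,open("top8.pkl","wb")); crop(f,320,120,480,270,5,"pics/t8.png")
s=manip.sense();print(s["time"],s["eef_pos"],s["ee_rot"],s["wrist_force"],s["wrist_torque"],s["finger_gap"])
E
```

```text
10.7 [ 0.41683118 -0.14220338  0.2542027 ] [-4.47255413e-04  7.74874795e-01 -6.32110854e-01  2.17241852e-03] [ 1.8392898  -1.50761444  1.63261855] [-0.30566596 -0.35824305  0.00317573] 0.03326112803316194
```

View pics/t8.png

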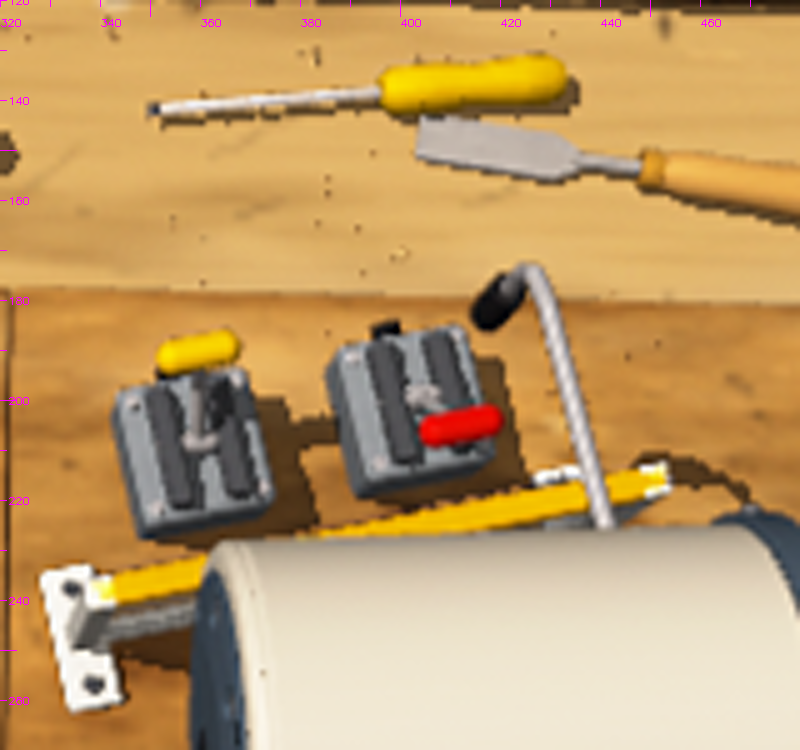

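The lever is fully over with the bar at crop (460,425), and yellow is unchanged. Carrying the rod back to its original clear spot.

Call:
play_rows(
  motion=[
    {"tx": 0.0, "ty": 0.02, "tz": 0.0, "wx": 0.0, "wy": 0.0, "wz": -1.0, "grip": 1.0},
    {"tx": 0.004, "ty": 0.042, "tz": 0.0, "wx": 0.0, "wy": 0.0, "wz": -1.6, "grip": 1.0},
    {"tx": 0.004, "ty": 0.042, "tz": 0.0, "wx": 0.0, "wy": 0.0, "wz": -1.6, "grip": 1.0},
    {"tx": 0.004, "ty": 0.042, "tz": 0.0, "wx": 0.0, "wy": 0.0, "wz": -1.6, "grip": 1.0},
    {"tx": 0.004, "ty": 0.042, "tz": 0.0, "wx": 0.0, "wy": 0.0, "wz": -1.6, "grip": 1.0},
    {"tx": 0.004, "ty": 0.042, "tz": 0.0, "wx": 0.0, "wy": 0.0, "wz": -1.6, "grip": 1.0},
    {"tx": 0.004, "ty": 0.042, "tz": 0.0, "wx": 0.0, "wy": 0.0, "wz": -1.6, "grip": 1.0},
    {"tx": 0.004, "ty": 0.042, "tz": 0.0, "wx": 0.0, "wy": 0.0, "wz": -1.6, "grip": 1.0},
    {"tx": 0.004, "ty": 0.042, "tz": 0.0, "wx": 0.0, "wy": 0.0, "wz": -1.6, "grip": 1.0},
    {"tx": 0.004, "ty": 0.042, "tz": 0.0, "wx": 0.0, "wy": 0.0, "wz": -1.6, "grip": 1.0},
  ],
)

```text
time: 11.7
eef_pos: [0.4515, 0.2579, 0.2492]
ee_rot: [-0.001, -0.683, 0.731, 0.0]
wrist_force: [1.3, -1.7, -3.9]
finger_gap: 0.0333
```

Call:
play_rows(
  motion=[
    {"tx": 0.002, "ty": 0.035, "tz": 0.0, "wx": 0.0, "wy": 0.0, "wz": -1.2, "grip": 1.0},
    {"tx": 0.001, "ty": 0.023, "tz": 0.0, "wx": 0.0, "wy": 0.0, "wz": 0.0, "grip": 1.0},
    {"tx": 0.0, "ty": 0.008, "tz": 0.0, "wx": 0.0, "wy": 0.0, "wz": 0.0, "grip": 1.0},
    {"tx": 0.0, "ty": 0.0, "tz": -0.02, "wx": 0.0, "wy": 0.0, "wz": 0.0, "grip": 1.0},
    {"tx": 0.0, "ty": 0.0, "tz": -0.025, "wx": 0.0, "wy": 0.0, "wz": 0.0, "grip": 1.0},
    {"tx": 0.0, "ty": 0.0, "tz": -0.025, "wx": 0.0, "wy": 0.0, "wz": 0.0, "grip": 1.0},
    {"tx": 0.0, "ty": 0.0, "tz": -0.025, "wx": 0.0, "wy": 0.0, "wz": 0.0, "grip": 1.0},
    {"tx": 0.0, "ty": 0.0, "tz": -0.02, "wx": 0.0, "wy": 0.0, "wz": 0.0, "grip": 1.0},
    {"tx": 0.0, "ty": 0.0, "tz": 0.0, "wx": 0.0, "wy": 0.0, "wz": 0.0, "grip": 1.0},
    {"tx": 0.0, "ty": 0.0, "tz": 0.0, "wx": 0.0, "wy": 0.0, "wz": 0.0, "grip": 1.0},
  ],
)

```text
time: 12.7
eef_pos: [0.4553, 0.322, 0.1355]
ee_rot: [-0.0, -0.675, 0.737, -0.0]
wrist_force: [-0.3, 0.4, -3.6]
finger_gap: 0.0331
```

```bash
python3 - <<'E'
from bench import manip
from h import *
f=manip.grab_frame("scene");pickle.dump(f,open("scene9.pkl","wb")); crop(f,150,130,310,330,4-1,"pics/s9.png")
f=manip.grab_frame("top"); pickle.dump(f,open("top9.pkl","wb")); crop(f,180,140,340,330,3,"pics/t9.png")
s=manip.sense();print(s["time"],s["eef_pos"],s["ee_rot"],s["wrist_force"],s["wrist_torque"],s["finger_gap"])
E
```

```text
12.8 [0.45587822 0.32295321 0.1367607 ] [ 1.21928807e-03 -6.75531541e-01  7.37330063e-01 -1.66647943e-04] [ 0.16332059  0.31064992 -3.52767691] [ 0.00198508  0.01945051 -0.0035655 ] 0.032794008797266454
```

View pics/s9.png

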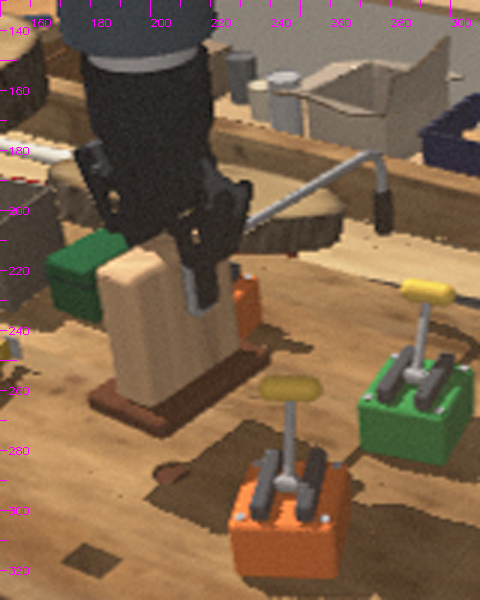

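View pics/t9.png

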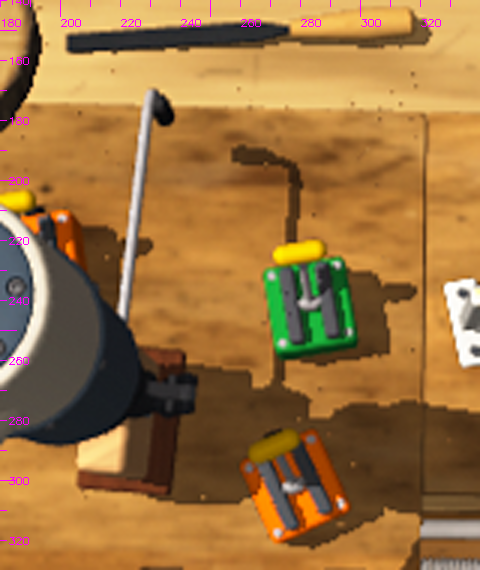

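```bash
python3 - <<'E'
from fit import *
t=pickle.load(open("top9.pkl","rb"));s=pickle.load(open("scene9.pkl","rb"))
p=np.array([.4443,.3224,-.0885]);L=.0565
for l in [(.235,0,.015),(.235,0,.053),(.239,0,.094),(-.045,-.017,.11),(-.055,-.035,.0),(.055,-.035,.014)]:
    q=tf(p,[np.array(l)+[0,0,L]]); print(l,(3*(proj(s,q)-[150,130])).round(),(3*(proj(t,q)-[180,140])).round())
E
```

```text
(0.235, 0, 0.015) [[381. 231.]] [[166. 121.]]
(0.235, 0, 0.053) [[379. 188.]] [[159. 105.]]
(0.239, 0, 0.094) [[380. 139.]] [[151.  82.]]
(-0.045, -0.017, 0.11) [[126. 282.]] [[125. 478.]]
(-0.055, -0.035, 0.0) [[160. 444.]] [[173. 499.]]
(0.055, -0.035, 0.014) [[269. 347.]] [[186. 353.]]
```

Call:
play_rows(
  motion=[
    {"tx": 0.0, "ty": 0.0, "tz": -0.015, "wx": 0.0, "wy": 0.0, "wz": 0.0, "grip": 1.0},
    {"tx": 0.0, "ty": 0.0, "tz": -0.015, "wx": 0.0, "wy": 0.0, "wz": 0.0, "grip": 1.0},
    {"tx": 0.0, "ty": 0.0, "tz": -0.01, "wx": 0.0, "wy": 0.0, "wz": 0.0, "grip": 1.0},
    {"tx": 0.0, "ty": 0.0, "tz": -0.005, "wx": 0.0, "wy": 0.0, "wz": 0.0, "grip": 1.0},
    {"tx": 0.0, "ty": 0.0, "tz": -0.003, "wx": 0.0, "wy": 0.0, "wz": 0.0, "grip": 1.0},
    {"tx": 0.0, "ty": 0.0, "tz": -0.002, "wx": 0.0, "wy": 0.0, "wz": 0.0, "grip": 1.0},
    {"tx": 0.0, "ty": 0.0, "tz": 0.0, "wx": 0.0, "wy": 0.0, "wz": 0.0, "grip": 1.0},
    {"tx": 0.0, "ty": 0.0, "tz": 0.0, "wx": 0.0, "wy": 0.0, "wz": 0.0, "grip": 1.0},
    {"tx": 0.0, "ty": 0.0, "tz": 0.0, "wx": 0.0, "wy": 0.0, "wz": 0.0, "grip": 1.0},
    {"tx": 0.0, "ty": 0.0, "tz": 0.0, "wx": 0.0, "wy": 0.0, "wz": 0.0, "grip": 1.0},
  ],
)

```text
time: 13.8
eef_pos: [0.4552, 0.3228, 0.0855]
ee_rot: [0.0, -0.676, 0.737, 0.0]
wrist_force: [0.1, -0.1, -3.4]
finger_gap: 0.0329
```

Call:
play_rows(
  motion=[
    {"tx": 0.0, "ty": 0.0, "tz": -0.002, "wx": 0.0, "wy": 0.0, "wz": 0.0, "grip": 1.0},
    {"tx": 0.0, "ty": 0.0, "tz": -0.002, "wx": 0.0, "wy": 0.0, "wz": 0.0, "grip": 1.0},
    {"tx": 0.0, "ty": 0.0, "tz": -0.001, "wx": 0.0, "wy": 0.0, "wz": 0.0, "grip": 1.0},
    {"tx": 0.0, "ty": 0.0, "tz": -0.001, "wx": 0.0, "wy": 0.0, "wz": 0.0, "grip": 1.0},
    {"tx": 0.0, "ty": 0.0, "tz": 0.0, "wx": 0.0, "wy": 0.0, "wz": 0.0, "grip": 1.0},
    {"tx": 0.0, "ty": 0.0, "tz": 0.0, "wx": 0.0, "wy": 0.0, "wz": 0.0, "grip": 1.0},
    {"tx": 0.0, "ty": 0.0, "tz": 0.0, "wx": 0.0, "wy": 0.0, "wz": 0.0, "grip": 1.0},
    {"tx": 0.0, "ty": 0.0, "tz": 0.0, "wx": 0.0, "wy": 0.0, "wz": 0.0, "grip": 1.0},
    {"tx": 0.0, "ty": 0.0, "tz": 0.0, "wx": 0.0, "wy": 0.0, "wz": 0.0, "grip": 1.0},
    {"tx": 0.0, "ty": 0.0, "tz": 0.0, "wx": 0.0, "wy": 0.0, "wz": 0.0, "grip": 1.0},
  ],
)

```text
time: 14.8
eef_pos: [0.4551, 0.3227, 0.0796]
ee_rot: [0.0, -0.676, 0.737, -0.0]
wrist_force: [-4.1, -0.9, 6.0]
finger_gap: 0.0333
```

Contact: the same reading as when it was first gripped, z 0.0796 and about +6 N. Releasing.

Call:
play_rows(
  motion=[
    {"tx": 0.0, "ty": 0.0, "tz": 0.0, "wx": 0.0, "wy": 0.0, "wz": 0.0, "grip": 0.5},
    {"tx": 0.0, "ty": 0.0, "tz": 0.0, "wx": 0.0, "wy": 0.0, "wz": 0.0, "grip": 0.4},
    {"tx": 0.0, "ty": 0.0, "tz": 0.0, "wx": 0.0, "wy": 0.0, "wz": 0.0, "grip": 0.3},
    {"tx": 0.0, "ty": 0.0, "tz": 0.0, "wx": 0.0, "wy": 0.0, "wz": 0.0, "grip": 0.2},
    {"tx": 0.0, "ty": 0.0, "tz": 0.0, "wx": 0.0, "wy": 0.0, "wz": 0.0, "grip": 0.1},
    {"tx": 0.0, "ty": 0.0, "tz": 0.0, "wx": 0.0, "wy": 0.0, "wz": 0.0, "grip": 0.0},
    {"tx": 0.0, "ty": 0.0, "tz": 0.0, "wx": 0.0, "wy": 0.0, "wz": 0.0, "grip": 0.0},
    {"tx": 0.0, "ty": 0.0, "tz": 0.0, "wx": 0.0, "wy": 0.0, "wz": 0.0, "grip": 0.0},
    {"tx": 0.0, "ty": 0.0, "tz": 0.0, "wx": 0.0, "wy": 0.0, "wz": 0.0, "grip": 0.0},
    {"tx": 0.0, "ty": 0.0, "tz": 0.0, "wx": 0.0, "wy": 0.0, "wz": 0.0, "grip": 0.0},
  ],
)

```text
time: 15.8
eef_pos: [0.4551, 0.3227, 0.0793]
ee_rot: [0.0, -0.676, 0.737, -0.0]
wrist_force: [0.0, 0.5, -0.3]
finger_gap: 0.0853
```

Call:
play_rows(
  motion=[
    {"tx": 0.0, "ty": 0.0, "tz": 0.01, "wx": 0.0, "wy": 0.0, "wz": 0.0, "grip": 0.0},
    {"tx": 0.0, "ty": 0.0, "tz": 0.02, "wx": 0.0, "wy": 0.0, "wz": 0.0, "grip": 0.0},
    {"tx": 0.0, "ty": 0.0, "tz": 0.02, "wx": 0.0, "wy": 0.0, "wz": 0.0, "grip": 0.0},
    {"tx": 0.0, "ty": 0.0, "tz": 0.025, "wx": 0.0, "wy": 0.0, "wz": 0.0, "grip": 0.0},
    {"tx": 0.0, "ty": 0.0, "tz": 0.025, "wx": 0.0, "wy": 0.0, "wz": 0.0, "grip": 0.0},
    {"tx": 0.0, "ty": 0.0, "tz": 0.025, "wx": 0.0, "wy": 0.0, "wz": 0.0, "grip": 0.0},
    {"tx": 0.0, "ty": 0.0, "tz": 0.025, "wx": 0.0, "wy": 0.0, "wz": 0.0, "grip": 0.0},
    {"tx": 0.0, "ty": 0.0, "tz": 0.02, "wx": 0.0, "wy": 0.0, "wz": 0.0, "grip": 0.0},
    {"tx": 0.0, "ty": 0.0, "tz": 0.01, "wx": 0.0, "wy": 0.0, "wz": 0.0, "grip": 0.0},
    {"tx": 0.0, "ty": 0.0, "tz": 0.0, "wx": 0.0, "wy": 0.0, "wz": 0.0, "grip": 0.0},
  ],
)

```text
time: 16.8
eef_pos: [0.4555, 0.323, 0.261]
ee_rot: [0.002, -0.676, 0.737, 0.0]
wrist_force: [1.1, 0.0, -0.5]
finger_gap: 0.0854
```

```bash
python3 - <<'E'
from bench import manip
from h import *
f=manip.grab_frame("scene");pickle.dump(f,open("scene10.pkl","wb")); cv2.imwrite("pics/s10.png",f["color"][:,:,::-1])
f=manip.grab_frame("top"); pickle.dump(f,open("top10.pkl","wb")); cv2.imwrite("pics/t10.png",f["color"][:,:,::-1]);crop(f,320,170,480,270,5,"pics/t10g.png")
s=manip.sense();print(s["time"],s["eef_pos"],s["wrist_force"],s["finger_gap"])
E
```

```text
16.9 [0.45470392 0.32252657 0.25843894] [ 0.10244833 -0.18040247 -0.61897355] 0.08511700145623685
```

View pics/s10.png

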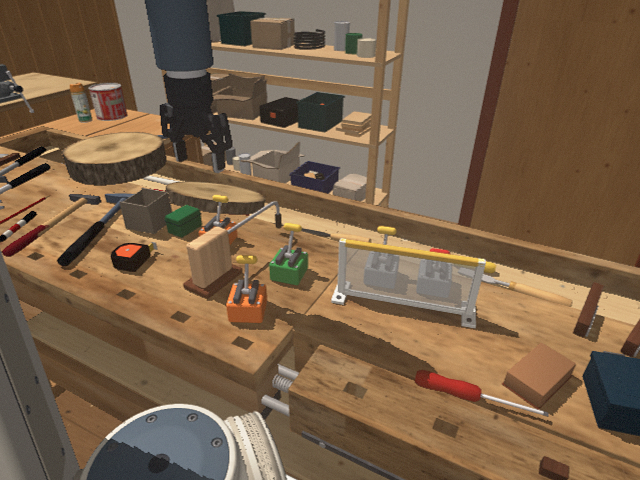

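View pics/t10.png

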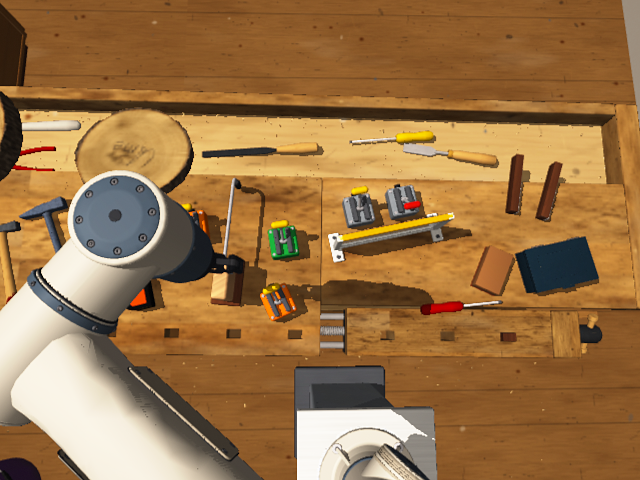

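View pics/t10g.png

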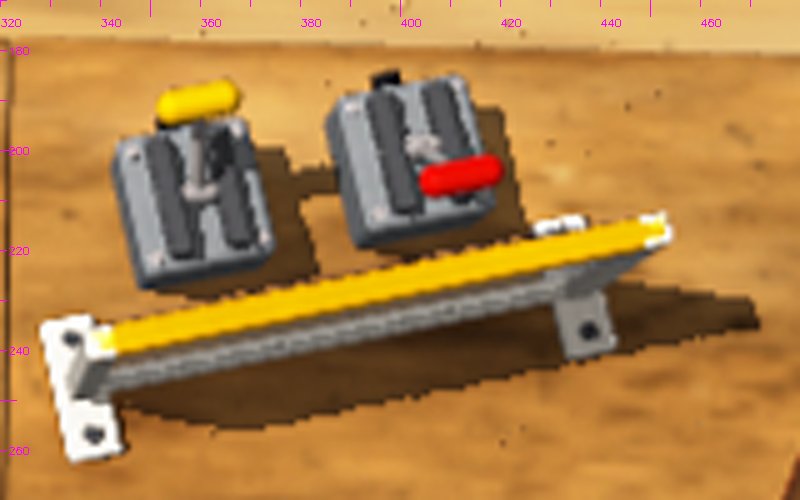

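```bash
python3 - <<'E'
from h import *
for n in("top6","top7","top8","top10","top0"):
    c=pickle.load(open(n+".pkl","rb"))["color"].astype(int)[170:215,385:425]
    m=(c[...,0]>110)&(c[...,1]<50)&(c[...,2]<50); ys,xs=np.nonzero(m); xs=xs+385;ys=ys+170
    k=(xs<414); print(n,m.sum(),xs.mean(),ys.mean(),"left part",ys[k].mean(),k.sum())
s=pickle.load(open("scene10.pkl","rb")); s0=pickle.load(open("scene0.pkl","rb"))
d=np.abs(s["color"].astype(int)-s0["color"]).sum(2)[195:300,183:290]; print("rod diff px>60:",(d>60).sum(),d.size)
E
```

```text
top6 82 410.2926829268293 205.0121951219512 left part 205.1451612903226 62
top7 78 410.2692307692308 205.23076923076923 left part 205.33333333333334 60
top8 103 412.00970873786406 204.64077669902912 left part 205.18032786885246 61
top10 103 411.9611650485437 204.6504854368932 left part 205.2258064516129 62
top0 92 405.9021739130435 181.6195652173913 left part 181.64444444444445 90
rod diff px>60: 135 11235
```

The red lever hasn't moved from its stop position (205.2 px against 205.3 px under load). The rod stands as it did at the start, and the gripper is clear. Handing in.

```bash
python3 -c "
from bench import manip
print(manip.sign_off())"
```

```text
the job is handed in; nothing more can be done
None
```

The red lever is pulled fully over towards the guard, and the rod is back on its foot where it started, released. I handed in at about 17 s of the 58 s. No verdict came back.

- **What I did:** I gripped the rod by its block, carried it over the guard, hooked the sleeve behind the red bar and pulled. I then backed off, lifted clear and set the rod down.
- **Red lever:** The pull force rose to about 14 N at the end and the bar stopped moving, so it was at its stop. After the rod left, the bar was still within 0.2 px of that spot, which matches the predicted position for angle 1.0.
- **Yellow lever and decoys:** They look the same in the pictures before and after.
- **Rod:** It stands upright in its starting pose; the before-and-after pictures differ there by only about 1 % of pixels. The gripper was open and about 0.18 m above its grasp height, touching nothing.
- **Failed call:** One early move call was refused because of its format, and nothing moved.
- **Disagreement:** During the pull the sleeve sat about 3 mm off the bar's centre, towards the yellow lever's side. It had no effect.

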